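Register a pattern mark with the digitising stylus

ROBOT

A 6-joint arm with a two-finger parallel gripper is mounted at the origin on the work surface. World frame = base frame: x ahead of the robot, y to its left, z up, the work surface at z = 0. Lengths are in mm, angles in rad, forces in N, time in s.
With the tool pointing down it reaches from about 325 to 750 mm from the base axis. Payload 7.6 kg.
Tool frame: the origin (TCP) lies at the very end of the fingers, on their centre line; the grasp point (between the pads) lies 19 mm behind it (r.grasp_offset is the distance from the TCP to the grasp point, in mm); z points along the fingers, y is the direction in which the jaws open and shut (so a half turn about z gives the same grasp; the last joint's range is limited). The gripper opens to 85 mm and grips with 20 to 120 N. Pads are 22 mm wide; open, the fingers measure 114 mm over their backs; the gripper's body (76 mm by 85 mm) begins 54 mm behind the grasp point. The pads swing forward as they close: fully open they stand 13 mm farther back than shut.
Start: joints at [1.15, 0.052, 1.401, -0, 1.689, -0.07], TCP at [180.401, 493.053, 231.323] pointing down, gripper open.
Joint ranges: [-2.9, 2.9], [-0.91, 2.17], [0.12, 2.37], [-1.06, 4.2], [0.26, 2.73], [-2.93, 2.93]. Speed limits (rad/s): [2.57, 2.57, 3.01, 3.14, 3.14, 3.14].

INTERFACE

Orientations are given as a 3x3 rotation matrix whose columns are the frame's x, y, z axes.
In Python, from cell import r, inverse_kinematics, viewer, ticket, spotter, status gives the robot as it stands. Calls block until the motion is done:
- r.goto(position, orientation): joint-space move of the TCP to a pose.
- r.line_to(position, rate=150, rotation=None): straight line of the TCP; rotation=None keeps the orientation; rate is the mean speed in mm/s.
- r.goto_joints(angles): joint-space move.
- r.grip(opening, force=None): finger opening in mm; force is the grip in N (None keeps the last); returns when the fingers have stopped.
- r.dwell(seconds).
- inverse_kinematics(position, orientation): joint angles nearest the present ones, or None.
- viewer.camera(name): name is "scene" or "top" or "wrist"; returns the picture (384x512x3 uint8, red, green, blue); there is no depth.
- viewer.get_calibration(name): a dict with "fov_y" (degrees; the focal length in pixels is half the picture's height over the tangent of half this angle, whatever the lens; pixels are square), "cx", "cy" (the principal point, pixels), "R" (3x3) and "t" (3): a world point X has camera coordinates R X + t. Camera axes: x right, y down, z forward; pixel columns grow to the right and rows downward; lengths in mm; the calibration is good to about 2 mm. A picture is of the moment at which its call begins: read the wrist's pose just before it. get_calibration takes no time and is no camera call; for the wrist camera it gives the pose at the moment of the call.
A pose or a line that the arm cannot do raises r.IKError and nothing moves.
- ticket.finish_job(): hands the job in, once; it reports no verdict.
Trained networks look in the newest picture that a camera, given by its name, has taken for a name from the list of things; names that differ only in an ending like _2 or _b are one class to them, and where a whole thing is asked for, a point or a joint stands for the part that bears it (a point fixed in the world has none). Each returns a list of dicts, best first, with "score" (0 to 1); they miss things now and then, are a little off and sometimes report something else, mostly with a low value. They report only what shows in the picture. A call takes as long as a camera call.
- spotter.silhouettes(camera, name): "pixels" (384x512 bool, what is visible of it) and "box" ([centre column, centre row, width, height] in pixels, round what is visible of it).
Readings, each from a call of its own:
- status.current_t(): time.
- status.current_joints(): joint angles.
- status.current_dq(): joint speeds.
- status.current_effort(): joint torques, N m.
- status.current_tcp_pos(): TCP position.
- status.current_ee_rot(): TCP orientation.
- status.current_contact_force(): force on the tool from outside, world axes, zero at the start.
- status.current_wrist_torque(): the same for the moment, N m.
- status.current_gripper_width(): finger opening in mm.
Only numpy, scipy, OpenCV 4.12 (cv2) and the standard library are available. Lean on these libraries where they do the work, as an engineer would, in place of code of your own. Each camera call takes 0.05 s, during which the arm holds its last target. There are 200 camera calls.

TASK

Take the sprung-tipped stylus (the tallest, straight-barrelled tool) from the wooden rack and bring its tip to the centre of the ring marked on the pattern card, holding it square to the sloping board. Press gently, so that the sprung tip goes in about half way, and finish like that: keep holding the stylus still on the mark while the point is read, without letting go. Leave the other tools and the things on the table where they are.

Things in the scene. Friction and masses are not known exactly. Their poses are not given: they have to be found in the camera images.
- stylus: Loose stylus, 70 to 140 g, tip-down in any of the rack's three holes. Straight grey barrel, flat top, 24 mm diameter, 85 mm long, above a black collar (32 mm across, 6 mm thick) resting on the rack; tallest of the three tools (91 mm above the rack). Below: shank 16 mm diameter, 40 mm long, then a thin sprung tip. Origin: centre of the collar's underside; z along the stylus to its flat top.
- stylus_point (a point): End of the stylus's sprung steel tip (6 mm in diameter, round end), 65 mm below the stylus's origin on its axis while not pressed, less as it is pressed in. Axes as the stylus.
- stylus_tip (a joint): How far the sprung tip is pushed into the stylus, in m: 0 = fully out, 0.010 = fully in (hard stop). A spring pushes it out: about 0.5 N to start, 2.3 N half way in, 4 N fully in.
- mark (a point): Centre of the printed ring (black line, 20 mm in diameter, the only ring; the other marks on the card are crosses) on the pattern card's surface. The card lies on the top of the sloping board. z: square out of the board's surface, leaning 25 degrees from vertical; x: up the slope; y: level, along the board's width.
- board: Grey board, fixed on a stand: plate 240 mm (up the slope) x 310 x 18 mm, sloping 25 degrees, low edge towards the robot, 5 to 125 mm above the table, with a stiff white pattern card 190 x 250 mm on it. Origin: on the table under the plate's centre; z up, x towards the high edge, y along its width. The ring lies 14 mm to +x, 30 mm to +y and 79 mm up in this frame.
- rack: Wooden tool rack, fixed: block 60 x 190 x 75 mm high with three upright through holes 19 mm in diameter in a row along its y axis, at y = -62, 0 and 62 mm. Origin: centre of its underside on the table; z up.
- awl: Awl in another hole of the rack, loose: same collar, short neck and a ball handle of 34 mm; 53 mm above the rack. Origin: centre of the collar's underside. Leave alone.
- marker: Slim white marker in the remaining hole, loose: same collar, barrel 14 mm in diameter with a tapered top, 68 mm above the rack. Origin: centre of the collar's underside. Leave alone.
- weight: Round steel pattern weight, 60 mm in diameter, with a small stem, 34 mm tall, standing on the table. Origin: centre of its underside. Leave alone.
- spool: Thread spool, 44 mm in diameter, 52 mm tall, standing on the table. Origin: centre of its underside. Leave alone.

How it is judged:
By the outcome, as a careful person would: the job done as asked, in the order asked, and still so for the second after the job is handed in, while the arm keeps its last pose, push and grip.
It also fails if it takes over 32 s, if anything falls off the work surface, if the arm or the gripper's body presses on something with over 40 N, if the wrist force passes 120 N, or if a joint passes its speed limit or range.

## Working session

There is one attempt and no reset: what is moved stays moved. The work goes in short steps, each a Python script; the robot and the scene stay as the last script left them, time stands still between calls to the robot, and variables do not carry over. Pictures are saved under pics/ and viewed, about 8 in all and at most 12, crops included, and the job is handed in when it is done.

```bash
ls; mkdir -p pics; cat > a.py <<'E'
from cell import *
import cv2,numpy as np
np.set_printoptions(precision=4,suppress=True)
ims=[]
for c in ("scene","top"):
    im=viewer.camera(c); ims.append(im)
    cv2.imwrite(f"pics/{c}0.png",cv2.resize(im[:,:,::-1],None,fx=1.5,fy=1.5,interpolation=cv2.INTER_CUBIC))
    k=viewer.get_calibration(c); print(c,k)
    for n in ("stylus","awl","marker","rack","board","weight","spool"):
        for d in spotter.silhouettes(c,n)[:2]: print(n,round(d["score"],2),np.round(d["box"],1))
print(viewer.get_calibration("wrist"), status.current_t())
E
python3 a.py
```

```text
pics
scene {'fov_y': 55.664120254051255, 'cx': 262.3221751196493, 'cy': 193.52933807771947, 'R': array([[-0.3669,  0.9301, -0.0189],
       [ 0.5312,  0.1928, -0.825 ],
       [-0.7637, -0.3127, -0.5648]]), 't': array([ 107.6436, -241.5449, 1258.8567])}
stylus 0.86 [405.7 198.1  22.6  46.1]
awl 0.64 [345.5 184.1  14.3  30.1]
marker 0.7 [371.5 193.5  17.2  29.6]
marker 0.49 [180.2 189.2 161.5  61.7]
rack 0.66 [371.6 222.2 102.4  76.6]
board 0.96 [178.9 201.4 158.   91.1]
weight 0.75 [286.8 262.3  26.5  28.4]
top {'fov_y': 43.21925959274204, 'cx': 252.53755378124058, 'cy': 185.9236192369043, 'R': array([[-0.0163, -0.9995,  0.0273],
       [-0.9985,  0.0149, -0.0524],
       [ 0.052 , -0.0281, -0.9983]]), 't': array([  78.8738,  564.4959, 1272.1219])}
stylus 0.59 [129.8 207.9  19.5  11.5]
awl 0.42 [179.  222.9  13.6  16.1]
marker 0.64 [156.9 214.9   8.9  11.5]
marker 0.51 [129.1 207.2  22.9  14.9]
rack 0.93 [158.  214.4  79.8  43.1]
rack 0.34 [210.1 159.6  20.8  23.1]
board 0.8 [325.8 189.9 149.  132.2]
board 0.7 [157.8 213.8  79.3  46.7]
weight 0.76 [209.4 159.1  22.2  21. ]
spool 0.72 [159.1 146.7  17.8  19.2]
{'fov_y': 68.01229710918255, 'cx': 256.21027549796383, 'cy': 187.78727462206197, 'R': array([[ 0.345 ,  0.9386,  0.002 ],
       [ 0.894 , -0.3293,  0.3039],
       [ 0.2859, -0.1031, -0.9527]]), 't': array([-524.9918,  -38.457 ,  379.7453])} 0.8
```

View pics/scene0.png

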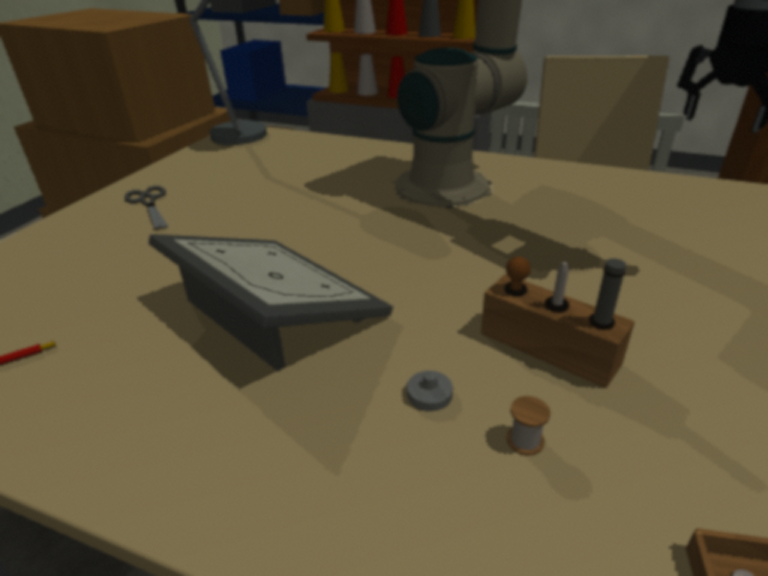

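View pics/top0.png

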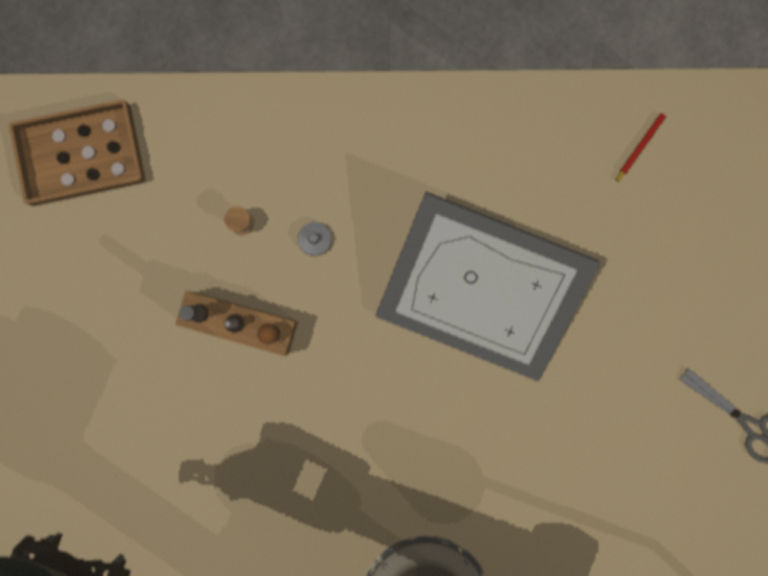

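The scene view shows the rack on the right with awl, marker and stylus (stylus top about (614,266) in the 1.5x picture). The top view has the stylus top at about (186,313), its collar at (200,313), the marker at (233,323), the awl at (269,333) and the ring at (471,277), again in 1.5x pixels.

```bash
cat > h.py <<'E'
from cell import *
import cv2,numpy as np
np.set_printoptions(precision=4,suppress=True)
def ray(k,uv):
    f=192/np.tan(np.radians(k["fov_y"]/2)); R=np.array(k["R"]);t=np.array(k["t"])
    d=R.T@np.array([(uv[0]-k["cx"])/f,(uv[1]-k["cy"])/f,1]); return -R.T@t,d/np.linalg.norm(d)
def onz(k,uv,z):
    c,d=ray(k,uv); return c+d*(z-c[2])/d[2]
def proj(k,X):
    f=192/np.tan(np.radians(k["fov_y"]/2)); p=np.array(k["R"])@X+k["t"]; return np.array([k["cx"]+f*p[0]/p[2],k["cy"]+f*p[1]/p[2]])
def tri(rs):
    A=np.zeros((3,3));b=np.zeros(3)
    for c,d in rs: P=np.eye(3)-np.outer(d,d);A+=P;b+=P@c
    return np.linalg.solve(A,b)
def blob(im,uv,h):
    """centre of the dark line mark nearest uv: darkness-weighted centroid, window half-size h"""
    g=im.mean(2); u,v=np.round(uv).astype(int); u0,v0=u-h,v-h
    w=g[v0:v+h+1,u0:u+h+1]; w=np.clip(np.median(w)-6-w,0,None)
    yy,xx=np.mgrid[v0:v+h+1,u0:u+h+1]; return np.array([(w*xx).sum(),(w*yy).sum()])/w.sum()
E
python3 - <<'E'
from h import *
ks=viewer.get_calibration("scene");kt=viewer.get_calibration("top");kw=viewer.get_calibration("wrist")
p=status.current_tcp_pos();E=status.current_ee_rot();R=kw["R"];c=-R.T@kw["t"]
print("cam in tool",E.T@(c-p),"\n",E.T@R.T)
s=1/1.5
S=lambda u,v:(u*s,v*s)
print("sty top",onz(kt,S(186,313),166),onz(ks,S(614,266),166))
for n,q in (("sty",(200,313)),("mark",(234,324)),("awl",(269,334))):print(n,onz(kt,S(*q),78 if n!="awl" else 110))
a=blob(viewer.camera("top"),S(471,277),6);b=blob(viewer.camera("scene"),S(276,275),6)
print("ring px",a*1.5,b*1.5,onz(kt,a,79),onz(ks,b,79),tri([ray(kt,a),ray(ks,b)]))
# board corners on top face, z low 21.6, high 123
C={"hl":onz(kt,S(427,193),123),"hr":onz(kt,S(604,262),123),"lr":onz(kt,S(539,380),21.6),"ll":onz(kt,S(377,316),21.6)}
print(C); 
for a_,b_ in (("hr","hl"),("lr","ll")): d=C[b_]-C[a_];print(np.hypot(*d[:2]),np.arctan2(-d[0],d[1]))
for a_,b_ in (("lr","hr"),("ll","hl")): d=C[b_]-C[a_];print(np.hypot(*d[:2]),np.arctan2(d[1],d[0]))
E
```

```text
cam in tool [  78.0032   -0.6525 -143.1677] 
 [[-0.0014 -0.9527 -0.3039]
 [ 1.     -0.0019  0.0013]
 [-0.0018 -0.3039  0.9527]]
sty top [509.4433 372.9213 166.    ] [521.8523 375.5886 166.    ]
sty [509.8918 370.5241  78.    ]
mark [490.6786 314.3251  78.    ]
awl [473.7573 252.4562 110.    ]
ring px [470.1665 276.6905] [274.9073 275.0169] [563.6691 -82.1318  79.    ] [564.0815 -80.6339  79.    ] [563.4288 -81.7678  78.3745]
{'hl': array([699.0599,  -7.7982, 123.    ]), 'hr': array([ 582.1077, -295.3568,  123.    ]), 'lr': array([ 383.3293, -208.1216,   21.6   ]), 'll': array([500.1573,  74.4979,  21.6   ])}
310.43166643631497 -0.38627532550102156
305.81464328193357 -0.3919837184659394
217.0779509314928 -0.413548428262603
215.25543298810544 -0.39230377941205935
```

```bash
cat >> h.py <<'E'
def down(yaw): # tool down, jaw axis y along world yaw
    y=np.array([np.cos(yaw),np.sin(yaw),0]);z=np.array([0,0,-1.]);return np.column_stack([np.cross(y,z),y,z])
def boardR(psi,a): # tool z into board; jaw axis at angle a from up-slope direction, in the board plane
    s,c=np.sin(np.radians(25)),np.cos(np.radians(25))
    n=np.array([-s*np.cos(psi),-s*np.sin(psi),c]);ux=np.array([c*np.cos(psi),c*np.sin(psi),s]);uy=np.cross(n,ux)
    y=np.cos(a)*ux+np.sin(a)*uy;z=-n;return np.column_stack([np.cross(y,z),y,z])
E
python3 - <<'E'
from h import *
print(status.current_joints())
for yaw in (-.3,np.pi-.3): print(yaw,inverse_kinematics([510,371,250],down(yaw)),inverse_kinematics([510,371,106],down(yaw)))
m=np.array([563.6,-81.7,79])
for a in np.arange(-180,180,30):
    R=boardR(-.393,np.radians(a)); print(a,inverse_kinematics(m-R[:,2]*96,R),inverse_kinematics(m-R[:,2]*160,R))
E
```

```text
[ 1.1497  0.0522  1.4007  0.      1.6886 -0.0703]
-0.3 [ 0.5704  0.3534  1.0205 -0.      1.7677  0.8704] [ 0.5704  0.4162  1.229  -0.      1.4964  0.8704]
2.8415926535897933 [ 0.5704  0.3534  1.0205 -0.      1.7677 -2.2712] [ 0.5704  0.4162  1.229  -0.      1.4964 -2.2712]
-180 [-0.1384 -0.213   1.8344 -0.1198  1.0992 -2.8554] [-0.121  -0.3275  1.8107 -0.1204  1.2385 -2.8545]
-150 [-0.1384 -0.213   1.8344 -0.1198  1.0992  2.9042] [-0.121  -0.3275  1.8107 -0.1204  1.2385  2.9051]
-120 [-0.1384 -0.213   1.8344 -0.1198  1.0992  2.3806] [-0.121  -0.3275  1.8107 -0.1204  1.2385  2.3815]
-90 [-0.1384 -0.213   1.8344 -0.1198  1.0992  1.857 ] [-0.121  -0.3275  1.8107 -0.1204  1.2385  1.8579]
-60 [-0.1384 -0.213   1.8344 -0.1198  1.0992  1.3334] [-0.121  -0.3275  1.8107 -0.1204  1.2385  1.3343]
-30 [-0.1384 -0.213   1.8344 -0.1198  1.0992  0.8098] [-0.121  -0.3275  1.8107 -0.1204  1.2385  0.8107]
0 [-0.1384 -0.213   1.8344 -0.1198  1.0992  0.2862] [-0.121  -0.3275  1.8107 -0.1204  1.2385  0.2871]
30 [-0.1384 -0.213   1.8344 -0.1198  1.0992 -0.2374] [-0.121  -0.3275  1.8107 -0.1204  1.2385 -0.2365]
60 [-0.1384 -0.213   1.8344 -0.1198  1.0992 -0.761 ] [-0.121  -0.3275  1.8107 -0.1204  1.2385 -0.7601]
90 [-0.1384 -0.213   1.8344 -0.1198  1.0992 -1.2846] [-0.121  -0.3275  1.8107 -0.1204  1.2385 -1.2837]
120 [-0.1384 -0.213   1.8344 -0.1198  1.0992 -1.8082] [-0.121  -0.3275  1.8107 -0.1204  1.2385 -1.8073]
150 [-0.1384 -0.213   1.8344 -0.1198  1.0992 -2.3318] [-0.121  -0.3275  1.8107 -0.1204  1.2385 -2.3309]
```

```bash
python3 - <<'E'
from h import *
r.goto([510,371,270],down(-.3))
k=viewer.get_calibration("wrist"); im=viewer.camera("wrist")
for n in ("stylus","marker","awl","rack"):
    for d in spotter.silhouettes("wrist",n)[:1]:
        print(n,d["score"],d["box"])
        if n=="stylus": np.save("sty.npy",d["pixels"])
for X in ([510,371,166],[510,371,81],[490.7,314.3,81]):print(proj(k,np.array(X)))
cv2.imwrite("pics/w1.png",cv2.resize(im[:,:,::-1],None,fx=1.5,fy=1.5,interpolation=cv2.INTER_CUBIC)); print(status.current_t(),k)
E
```

```text
stylus 0.77 [260.2, 168.4, 27.7, 49.9]
awl 0.63 [258.0, 260.3, 28.8, 40.8]
rack 0.71 [260.4, 199.2, 52.0, 145.0]
[257.5907 187.0799]
[257.343 165.712]
[255.9114 212.1495]
2.475 {'fov_y': 68.01229710918255, 'cx': 256.21027549796383, 'cy': 187.78727462206197, 'R': array([[ 0.9556, -0.2948, -0.0011],
       [-0.2806, -0.9108,  0.3028],
       [-0.0903, -0.2891, -0.953 ]]), 't': array([-376.5439,  430.0866,  570.6519])}
```

View pics/w1.png

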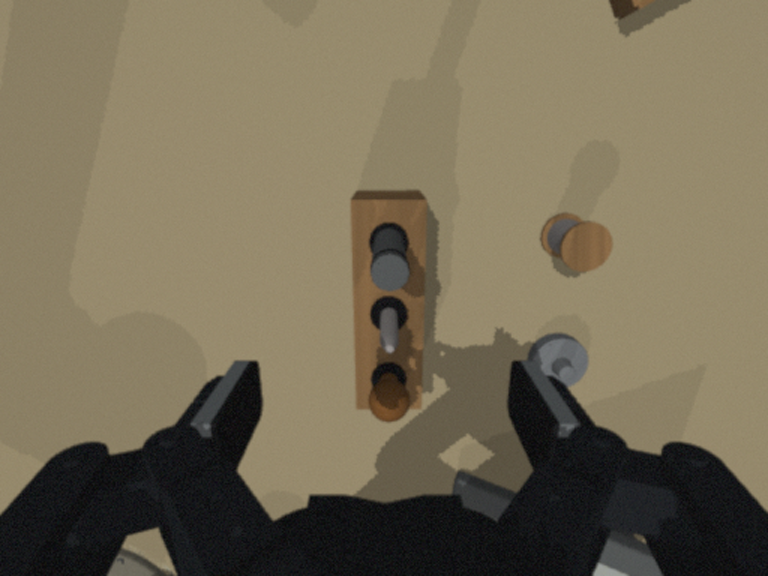

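The wrist view confirms the rack's yaw, since the row is vertical in the picture. The stylus top is at (390,271), its collar at (389,243), in 1.5x pixels.

```bash
python3 - <<'E'
from h import *
k=viewer.get_calibration("wrist")
t=onz(k,(390/1.5,271/1.5),166);c=onz(k,(389/1.5,241/1.5),81)
print(t,c)
g=(t+c)/2
R=down(-.3)
r.goto([g[0],g[1],200],R)
r.line_to([g[0],g[1],106],120)
print(status.current_contact_force())
w=r.grip(20,60); print(w,status.current_gripper_width(),status.current_contact_force(),status.current_tcp_pos())
r.line_to([g[0],g[1],250],150)
print(status.current_gripper_width(),status.current_contact_force(),status.current_wrist_torque())
k=viewer.get_calibration("wrist"); im=viewer.camera("wrist")
p=status.current_tcp_pos()
print([proj(k,p-np.array([0,0,d])) for d in (0,31,96)])
cv2.imwrite("pics/w2.png",cv2.resize(im[:,:,::-1],None,fx=1.5,fy=1.5,interpolation=cv2.INTER_CUBIC)); print(status.current_t())
E
```

```text
[514.     376.0425 166.    ] [514.2364 376.0509  81.    ]
[ 0.3589 -0.2407  0.5272]
False 22.75062234023366 [-0.3866  0.1086  2.9719] [514.1324 376.174  106.2893]
22.818402100844402 [ 0.0254  0.2601 -1.7509] [ 0.0299  0.01   -0.0352]
[array([256.5189, 241.7801]), array([256.5804, 219.1889]), array([256.6624, 189.0428])]
5.5417
```

View pics/w2.png

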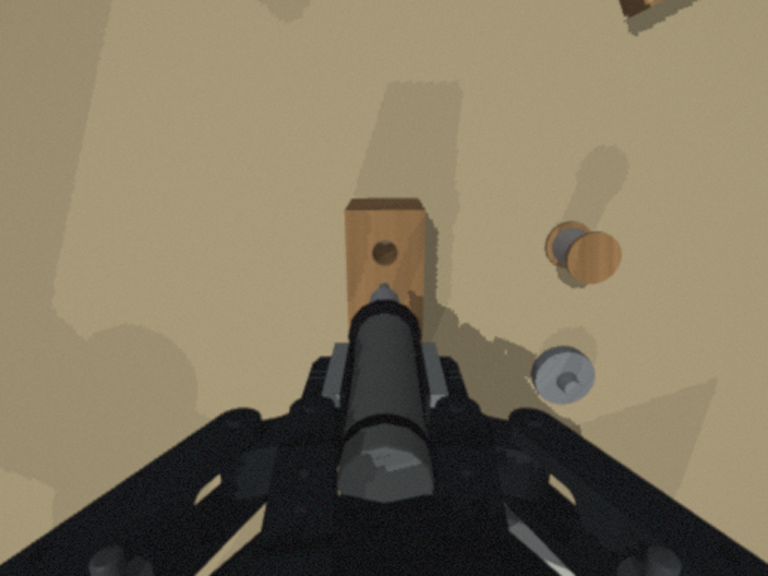

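Lifted cleanly. The tip is at (384,286) in 1.5x pixels, within about 1.5 px of where it should be if the stylus sits square in the grip. Next is a hover above the ring.

```bash
python3 - <<'E'
from h import *
p=status.current_tcp_pos()
r.line_to([p[0],p[1],300],200)
m=np.array([563.6,-81.7,79]); R=boardR(-.393,np.radians(-30)); n=-R[:,2]
r.goto(m+n*(96+60),R)
r.line_to(m+n*(96+20),100)
r.dwell(.3)
k=viewer.get_calibration("wrist"); im=viewer.camera("wrist"); p=status.current_tcp_pos();E=status.current_ee_rot()
print(p,E,E[:,2]@R[:,2]); print("exp tip",proj(k,p+E[:,2]*96),"exp ring",proj(k,m))
cv2.imwrite("w3raw.png",im[:,:,::-1])
cv2.imwrite("pics/w3.png",cv2.resize(im[:,:,::-1],None,fx=1.5,fy=1.5,interpolation=cv2.INTER_CUBIC)); print(status.current_t(),status.current_contact_force(),status.current_gripper_width())
import json;json.dump({a:np.array(b).tolist() for a,b in k.items()},open("k3.json","w"))
im=viewer.camera("scene"); cv2.imwrite("s3raw.png",im[:,:,::-1]); im=viewer.camera("top"); cv2.imwrite("t3raw.png",im[:,:,::-1])
E
```

```text
[518.4164 -62.8918 184.6441] [[ 0.75    0.5333  0.3912]
 [ 0.6265 -0.7624 -0.1619]
 [ 0.2119  0.3665 -0.906 ]] 0.9999996259348299
exp tip [255.9853 189.1866] exp ring [255.7281 182.8405]
8.45 [-0.1244 -0.936  -1.5605] 22.771495716098098
```

View pics/w3.png

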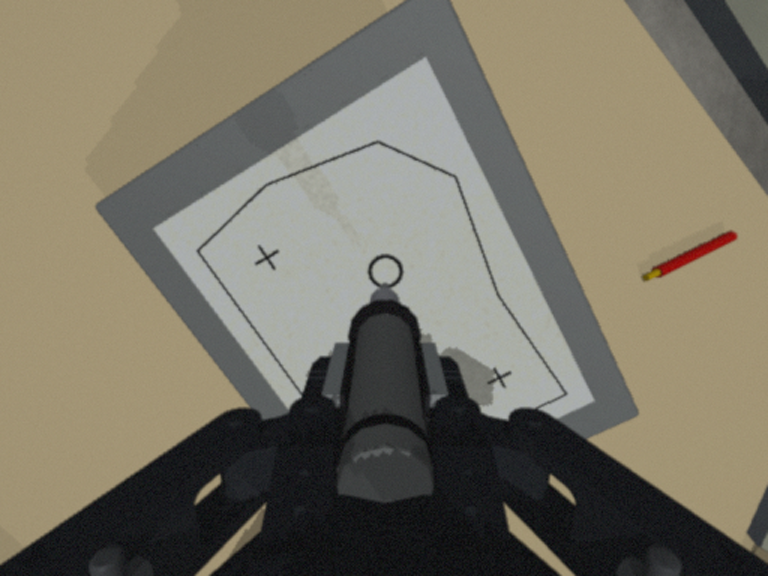

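The ring shows at (385.5,271) and the tip end at about (384,287), in 1.5x pixels. I'll get the ring centre precisely, check the board's yaw from the corners, and measure any stylus tilt in the scene and top pictures.

```bash
python3 - <<'E'
from h import *
import json
k={a:np.array(b) for a,b in json.load(open("k3.json")).items()}
im=cv2.imread("w3raw.png")
g=im.mean(2); c=cv2.resize(im[165:200,237:277],None,fx=12,fy=12,interpolation=cv2.INTER_CUBIC)
# ring: fit circle to dark pixels above the tip
pts=np.array([(u,v) for v in range(166,192) for u in range(243,272) if g[v,u]<110 and not(v>187)],float)
pts=pts[np.hypot(*(pts-[257,180.7]).T)<14]; w=200-g[pts[:,1].astype(int),pts[:,0].astype(int)]
from scipy.optimize import least_squares
s=least_squares(lambda q:(np.hypot(*(pts-q[:2]).T)-q[2])*w/100,[257,180.7,10],loss="soft_l1",f_scale=.5); print("ring",s.x,len(pts))
psi=-.393;R=boardR(psi,0);n=-R[:,2];ux=R[:,1];uy=np.cross(n,ux);m=np.array([563.6,-81.7,79])
def onb(uv,o=0):
    cc,d=ray(k,uv);X=cc+d*(((m+n*o)-cc)@n)/(d@n);return X
mr=onb(s.x[:2]);print("ring W",mr)
for nm,q in dict(bc1=(97,208),bc2=(638,412),cc1=(427,57),cc2=(154,228),cc3=(594,401)).items():
    X=onb(np.array(q)/1.5);print(nm,(X-mr)@ux,(X-mr)@uy)
ks=viewer.get_calibration("scene");kt=viewer.get_calibration("top");p=status.current_tcp_pos();z=status.current_ee_rot()[:,2]
for nm,kk,f in(("s",ks,"s3raw.png"),("t",kt,"t3raw.png")):
    a=proj(kk,p+z*96);b=proj(kk,p-z*54);print(nm,a,b)
    i=cv2.imread(f);u,v=np.round((a+b)/2).astype(int);u0,v0=u-33,v-28
    cr=cv2.resize(i[v0:v0+56,u0:u0+66],None,fx=6,fy=6,interpolation=cv2.INTER_CUBIC)
    for q in (a,b):cv2.circle(cr,tuple(int(x) for x in ((q-[u0,v0]+.5)*6)),3,(0,0,255),-1)
    for q in [proj(kk,mr)]:cv2.circle(cr,tuple(int(x) for x in ((q-[u0,v0]+.5)*6)),3,(0,255,0),-1)
    globals()[nm+"c"]=cr
cv2.imwrite("pics/c3.png",np.hstack([sc,tc]))
E
```

```text
ring [256.5409 180.5944  10.323 ] 123
ring W [565.6852 -80.8988  79.7551]
bc1 -130.85719900883822 121.72354020206481
bc2 102.75415088467962 -179.67284165906926
cc1 81.02241841174103 93.76695608573888
cc2 -108.8591729028092 94.83711792987523
cc3 79.19042954938776 -155.65629389000313
s [184.9204 174.627 ] [200.6712 107.7   ]
t [313.1786 187.207 ] [312.1958 210.9018]
```

View pics/c3.png

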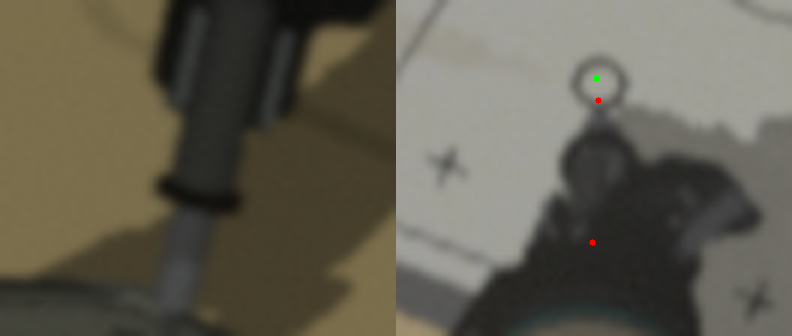

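The card's edges agree with the given dimensions (189.9 x 249.4 mm) and put the yaw at about -0.399. I'll descend to about 4 mm above the ring and compare tip and ring in one picture.

```bash
cat > near.py <<'E'
from h import *
def look(name):
    k=viewer.get_calibration("wrist"); im=viewer.camera("wrist"); p=status.current_tcp_pos();z=status.current_ee_rot()[:,2]
    tip=proj(k,p+z*96); u0,v0=236,162
    cr=cv2.resize(im[v0:v0+50,u0:u0+42,::-1],None,fx=12,fy=12,interpolation=cv2.INTER_CUBIC)
    raw=cr.copy()
    P=lambda q:tuple(int(x) for x in ((q-[u0,v0]+.5)*12))
    for d,rr in((93,3),(71,8)):  # tip ball, shank end
        cv2.circle(cr,P(proj(k,p+z*d)),int(12*rr*285/(np.array(k["R"])@(p+z*d)+k["t"])[2]),(0,0,255),1)
    cv2.circle(cr,P(tip),2,(0,0,255),-1)
    cv2.imwrite(f"pics/{name}.png",cv2.resize(np.hstack([raw,cr]),(800,476)))
    print("tip exp",tip,"origin",u0,v0,"scale",800/84,"t",status.current_t(),"F",status.current_contact_force(),"tcp",p)
E
python3 - <<'E'
from near import *
m=np.array([565.2,-81.1,79.55]); R=boardR(-.399,np.radians(-30)); n=-R[:,2]
r.line_to(m+n*(96+14),60,R)
r.line_to(m+n*(96+4),30)
r.dwell(.3); look("n1")
E
```

```text
tip exp [256.0709 189.1605] origin 236 162 scale 9.523809523809524 t 9.6417 F [ 0.2508 -0.4056 -0.5218] tcp [526.2939 -64.6808 170.3338]
```

View pics/n1.png

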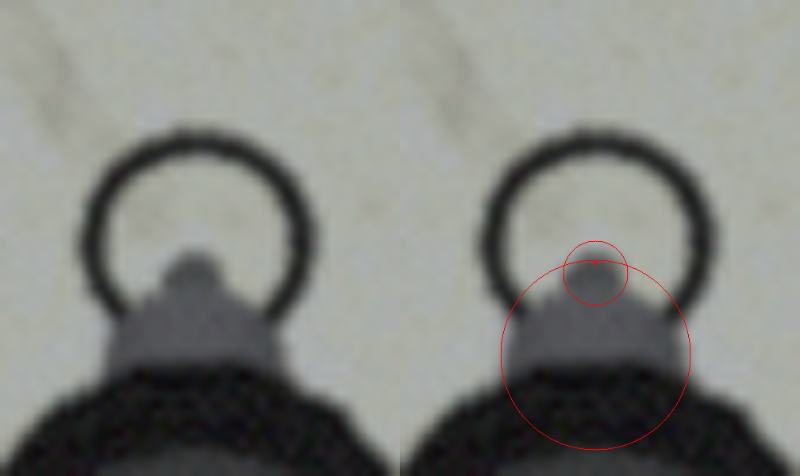

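The tip end (about 192,272 in the crop) is short of the ring centre (198.5,240). Allowing for the remaining 4 mm of descent, the correction is +2.1 mm in tool x and +0.6 mm in tool y. After that I'll press in small steps, reading the force.

```bash
cat >> near.py <<'E'
def force(n,N=12):
    a=[]
    for _ in range(N): a.append(status.current_contact_force()@n); r.dwell(.01)
    return np.mean(a),np.std(a)
E
python3 - <<'E'
from near import *
R=boardR(-.399,np.radians(-30)); n=-R[:,2]
m=np.array([565.2,-81.1,79.55])+R[:,0]*2.1+R[:,1]*.63
r.line_to(m+n*(96+4),20); r.dwell(.3)
print("base",force(n))
for h in (3,2,1,0,-1,-2,-3):
    r.line_to(m+n*(96+h),20); r.dwell(.15); f=force(n); q=(status.current_tcp_pos()-m)@n-96; print(h,q,f)
    if f[0]>3: break
look("n2")
E
```

```text
base (np.float64(-0.9748052809181432), np.float64(0.2975261229913029))
3 3.0055876205773586 (np.float64(-0.8784310304386849), np.float64(0.3397593264077141))
2 2.0008242611139764 (np.float64(-0.7710558776596826), np.float64(0.5490476093352022))
1 1.0166646376809183 (np.float64(-1.0173187521964093), np.float64(0.48707079552108234))
0 0.03232365590798736 (np.float64(-0.9407981902070915), np.float64(0.3791449667182332))
-1 -0.9238028593403129 (np.float64(-0.3293436168432568), np.float64(0.37199696026187967))
-2 -1.9620565485769532 (np.float64(0.13647646232571933), np.float64(0.2905492794561084))
-3 -2.967303549112117 (np.float64(0.5148745399861739), np.float64(0.5143247217508548))
tip exp [256.0784 189.1497] origin 236 162 scale 9.523809523809524 t 13.85 F [-0.5924 -0.5946  0.7259] tcp [530.9246 -65.0197 164.5387]
```

View pics/n2.png

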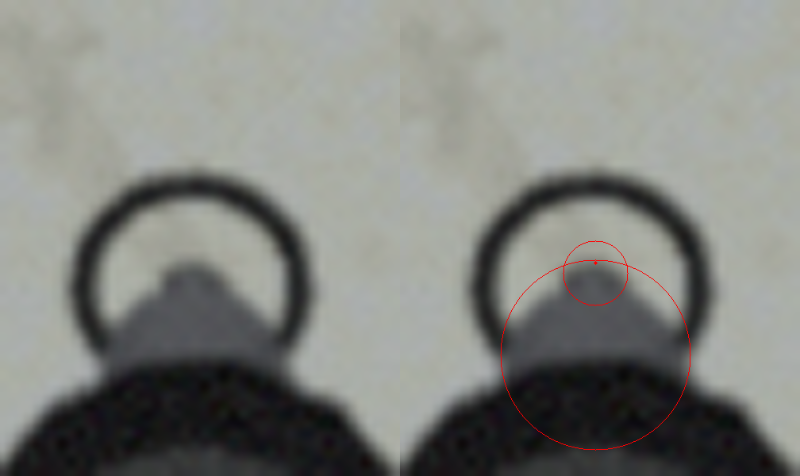

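Contact came at h ≈ -0.5 mm. The tip end (192,284) now agrees with the ring centre (192,288) to about 0.4 mm. I'll press on to half travel (h ≈ -5.4) and verify.

```bash
python3 - <<'E'
from near import *
R=boardR(-.399,np.radians(-30)); n=-R[:,2]
m=np.array([565.2,-81.1,79.55])+R[:,0]*2.0+R[:,1]*.63
for h in (-4.2,-5.4):
    r.line_to(m+n*(96+h),15); r.dwell(.3); f=force(n,25); print(h,(status.current_tcp_pos()-m)@n-96,f)
look("n3"); print(status.current_ee_rot()[:,2]@R[:,2],status.current_gripper_width(),status.current_wrist_torque())
for c in("top","scene"): cv2.imwrite(f"{c}f.png",viewer.camera(c)[:,:,::-1])
E
```

```text
-4.2 -4.192660445110221 (np.float64(0.9018392510526471), np.float64(0.661302925273195))
-5.4 -5.390981522755581 (np.float64(1.3141109609995767), np.float64(0.42130034701477365))
tip exp [256.0776 189.1534] origin 236 162 scale 9.523809523809524 t 15.4167 F [-0.3943  0.0888  1.0401] tcp [531.7699 -65.47   162.3321]
0.99999999876177 22.53026631946402 [0.0324 0.0264 0.0208]
```

View pics/n3.png

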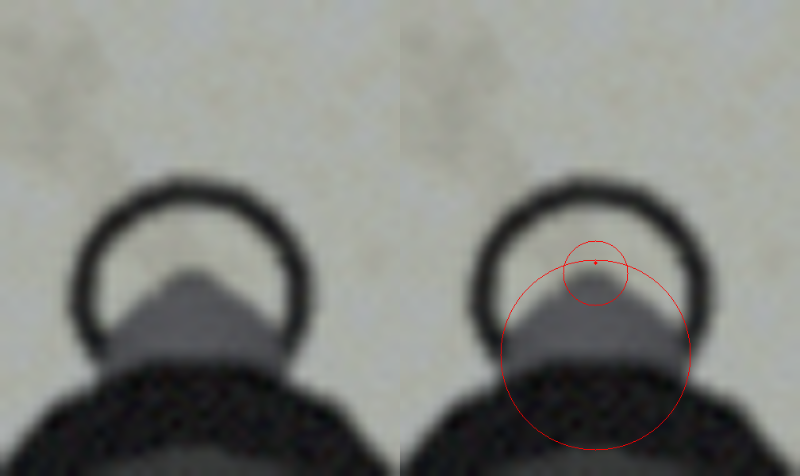

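The force above baseline is 2.23 N (about 4.8 mm of travel). The tip end (192,291) lies on the ring centre (192,293) within a fraction of a millimetre. Handing in.

```bash
python3 -c "
from cell import *
ticket.finish_job(); print(status.current_t(), status.current_gripper_width())"
```

```text
the job is handed in; nothing more can be done
the job is handed in; nothing more can be done
```

I took the stylus from the rack and pressed its tip onto the centre of the ring. I handed the job in at about 15.5 s with the stylus still held on the mark.

**Last checks before handing in:**
- **Position:** in the wrist picture the tip end was about 0.2 mm from the ring centre. The measurement is good to perhaps 0.5 mm.
- **Press:** the force was 2.2 N above the free-hanging baseline, which is about 4.8 mm of the 10 mm tip travel. The commanded depth past contact agrees (about 4.9 mm).
- **Squareness:** the tool axis matched my estimate of the board's normal. That uses the given 25° slope and a yaw read from the card's edges (about ±0.3°). The stylus may lean up to about 1° in the grip.
- **Grip:** it was firm, reading 22.5 mm on the 24 mm barrel. It had drifted only about 0.3 mm since the lift.

**What disagreed or was not checked:**
- **Cameras:** the top and wrist cameras differed by about 2 mm on the ring's position. I therefore aligned the tip to the ring within a single wrist picture.
- **Force noise:** the force readings varied by about 0.4 N, so I averaged them.
- **Other objects:** the other tools and table items were not touched on purpose. I did not look at them again in a final picture.

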